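Index the board stage to its next hole

TASK

Index the copper board on the rotary stage: pull up the spring plunger's black knob, swing the stage anticlockwise (seen from above) to the very next hole in the index plate, and let the plunger drop fully home there so that the stage is locked. Feel for the hole gently - do not force the pin sideways against the plate - then let go of the knob, and leave the things lying around the fixture where they are.

Things in the scene. Friction and masses are not known exactly. Their poses are not given: they have to be found in the camera images.
- knob (a point): centre of the plunger's knob: black upright cylinder, 24 mm thick, 36 mm tall (18 mm above and below this point), 110 mm from the stage axis; 96 mm above the table while the pin is home. It can be gripped from above in any direction, slides up and down on the stage and does not turn. Below it: a 22 mm barrel, then the ear, top 60 mm above the table; the clamped board reaches at most 75 mm
- axis (a point): point on the vertical axis of the rotary stage, 45 mm above the table, level with the top of the steel index plate
- stage (a joint): angle of the stage, rad: 0 at the home hole where it starts, growing anticlockwise seen from above, -0.25 to 1.33; turns about axis, stays where left, friction about 0.12 N m. The clamped index sector is set anew each time: its first hole, the next one, is somewhere from 0.54 to 0.91, its second 0.52 beyond. Where exactly is not given: see it or feel it
- plunger (a joint): height of the plunger, m: 0 fully home, 0.016 fully pulled; a spring pulls it down with about 4 N at 0 and 9 N at full pull. The pin is 9 mm thick with a round end, the holes are 11 mm wide; it clears the plate's top above 0.010 and reads about 0.010 while it rides on the plate between holes
- home_plate: the screwed-down steel index plate: flat arc 24 mm wide under the plunger, 110 mm from the axis, top 45 mm above the table, with the home hole and the clamped sector with the next two. From the home hole to past the last one its top is smooth and level, with no other opening. Origin on the stage axis at table height, turned as the fixture is
- brush: loose ring brush of a milling head, 72 mm across, 30 mm tall, on the table beside the fixture; origin under its centre. Leave it alone
- bitbox: loose box of milling bits, 60 x 90 mm, 36 mm tall, on the table beside the fixture; origin under its centre. Leave it alone
- hexkey: loose L-shaped hex key, 96 mm long, 6 mm thick, on the table beside the fixture; origin at the middle of its long leg. Leave it alone
- offcut: loose offcut of copper board, 70 x 50 x 3 mm, on the table beside the fixture; origin under its centre. Leave it alone

How it is judged:
On the way, in this order (a step that is already met when the one before it is completed fails the run):
1. the plunger is pulled clear of the plate while the stage is still at home (value of joint plunger above 0.0085 m and value of joint stage below 0.15 rad), for 0.1 s.
2. the stage is swung anticlockwise towards the next hole with the pin out (value of joint plunger above 0.006 m and value of joint stage above 0.3 rad), for 0.05 s.
At the end, for the whole second after the job is handed in: the plunger is down within 2 mm of fully home in the first hole after home (stage between 0.51 and 0.94 rad, which only that hole allows), the stage is still, the knob is let go, and the brush, bit box, hex key and offcut are within 20 mm of where they lay (value of joint plunger below 0.002 m and value of joint stage between 0.51 and 0.94 rad and velocity of joint stage between -0.03 and 0.03 rad/s and distance of each of brush, bitbox, hexkey, offcut from where it was at the start of the episode below 0.02 m); the robot touches nothing.
It fails at once if the pin is forced against the index plate (more than 30 N) (contact force between plunger and home_plate above 30 N).
It fails at once if a thing lying around the fixture is pushed away (distance of any of brush, bitbox, hexkey, offcut from where it was at the start of the episode above 0.03 m).
It also fails if it takes over 53 s, if anything falls off the work surface, if the arm or the gripper's body presses on something with over 40 N, if the wrist force passes 120 N, or if a joint passes its speed limit or range.

ROBOT

A 6-joint arm with a two-finger parallel gripper is mounted at the origin on the work surface. World frame = base frame: x ahead of the robot, y to its left, z up, the work surface at z = 0. Lengths are in m, angles in rad, forces in N, time in s.
With the tool pointing down it reaches from about 0.4 to 0.925 m from the base axis. Payload 12.5 kg.
Tool frame: the origin (TCP) lies midway between the tips of the shut fingers; the grasp point (between the pads) lies 19 mm behind it; z points along the fingers, y is the direction in which the jaws open and shut (so a half turn about z gives the same grasp; the last joint's range is limited). The gripper opens to 95 mm and grips with 3 to 60 N. Pads are 20 mm wide; open, the fingers measure 119 mm over their backs; the gripper's body (75 mm by 180 mm) begins 59 mm behind the grasp point.
Start: joints at [1.113, 0.491, 1.559, -0, 1.092, -0.106], TCP at [0.215, 0.587, 0.215] pointing down, gripper open.
Joint ranges: [-3.1, 3.1], [-0.84, 2.19], [0.05, 2.79], [-1.13, 4.28], [0.06, 2.93], [-2.69, 2.69]. Speed limits (rad/s): [2.22, 2.22, 2.79, 3.14, 3.14, 3.14].

INTERFACE

Orientations are given as a unit quaternion [w, x, y, z].
In Python, from workcell import bot gives the robot as it stands.
- The arm moves only by the tool drive_tool, never from a script. Its argument "rows" is text: rows parted by semicolons, each of 5 numbers parted by spaces: the shift along the tool's x, y, z in cm, then the turn about the tool's z in degrees, then the closure in counts, from 0 (fully open) to 255 (shut). A call has 1 to 8 rows; each row shifts and turns the commanded pose from where the row before left it, along the tool's axes as they then stand; what a row does not reach is not made up. A row lasts 1/10 s, in which the tool goes at most 50 mm and 8.59 degrees, less where a joint would pass 70% of its speed; a pose out of reach is approached as far as the arm can. A call with a gripper value outside its range is refused whole. The fingers move at their own pace and stop on an object; the grip force is fixed at half the most. Time passes only in rows, so rows that do not move let the fingers close. It gives the time, the measured TCP pose, the force and the opening at its end, in the units of the state.
- bot.state(): the state, without advancing time (a new reading comes with each control period).
- bot.read_camera(name): name is "side" or "top"; returns a dict with "pixels" (480x640x3 uint8, red, green, blue), "range_z" (480x640 float32, m along the optical axis (not along the pixel's ray), 0 where there is no reading), "vfov" (degrees; the focal length in pixels is half the picture's height over the tangent of half this angle, whatever the lens; pixels are square), "cx", "cy" (the principal point, pixels), "extrinsics" (4x4, takes a point from camera to world coordinates). Camera axes: x right, y down, z forward; pixel columns grow to the right and rows downward; lengths in m; the calibration is good to about 2 mm. A picture is of the moment at which its call begins.
- bot.finish_job(): hands the job in, once; it reports no verdict.
The state is a dict: "clock": time; "qpos": joint angles; "qvel": joint speeds; "joint_torque": joint torques, N m; "tcp_pos": TCP position; "tool_rot": TCP orientation; "ft_force": force on the tool from outside, world axes, zero at the start; "moment": the same for the moment, N m; "grip_width": finger opening in m.
Only numpy, scipy, OpenCV 4.12 (cv2) and the standard library are available. Lean on these libraries where they do the work, as an engineer would, in place of code of your own. Each camera call takes 0.05 s, during which the arm holds its last target.

## Working session

There is one attempt and no reset: what is moved stays moved. The work goes in short steps, Python scripts to look and compute and a tool call to move; the robot and the scene stay as the last step left them, time stands still between calls to the robot, and variables do not carry over. Pictures are saved under pics/ and viewed, and the job is handed in when it is done.

Besides the shell and the picture viewer there is one more tool, called after ">>>" by a JSON object that holds its "name" and its "arguments". drive_tool: Moves the arm, as the interface text tells. Its arguments: {"type":"object","properties":{"rows":{"type":"string"}},"required":["rows"]}

```bash
mkdir -p pics; ls; python3 - <<'E'
from workcell import bot
import cv2,numpy as np
print(bot.state())
for n in("side","top"):
    c=bot.read_camera(n); cv2.imwrite(f"pics/{n}0.png",c["pixels"][:,:,::-1]); np.savez(f"{n}0.npz",**c)
    print(n,c["vfov"],c["cx"],c["cy"],c["extrinsics"])
E
```

```text
pics
{'clock': 0.0, 'qpos': array([ 1.11342843e+00,  4.91556954e-01,  1.55946872e+00, -2.06702007e-05,
        1.09170586e+00, -1.05591966e-01]), 'qvel': array([ 0.0014225 , -0.00010043,  0.00044309,  0.00030706,  0.0008695 ,
       -0.00091694]), 'joint_torque': array([ 6.30582035e-04, -6.12644148e+01, -2.58204818e+01,  6.92835893e-02,
        4.79797251e-02, -7.08660923e-05]), 'tcp_pos': array([0.21521853, 0.58650347, 0.21405673]), 'tool_rot': array([-1.49370554e-04,  1.74977747e-01,  9.84572224e-01, -5.49579653e-04]), 'ft_force': array([ 0.22178015, -0.88627907, -0.59808531]), 'moment': array([0.02053574, 0.01518447, 0.05738132]), 'grip_width': 0.09520871707867137}
side 50.84745290369277 322.5969873801458 235.91785860413086 [[ 0.91205177 -0.28166635  0.2980363   0.24986437]
 [-0.40995693 -0.64372154  0.64618719 -0.57705921]
 [ 0.0098432  -0.71153822 -0.70257845  0.7474451 ]
 [ 0.          0.          0.          1.        ]]
top 48.57583784207961 319.95744150851885 236.28980477364357 [[-0.01576039 -0.99590529  0.08901832  0.45933102]
 [-0.99975988  0.01705161  0.01376325  0.03365003]
 [-0.0152248  -0.08878003 -0.99593489  0.92465724]
 [ 0.          0.          0.          1.        ]]
```

View pics/side0.png

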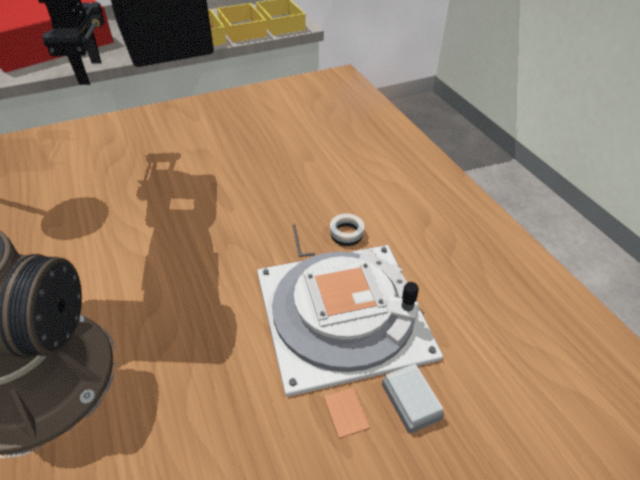

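View pics/top0.png

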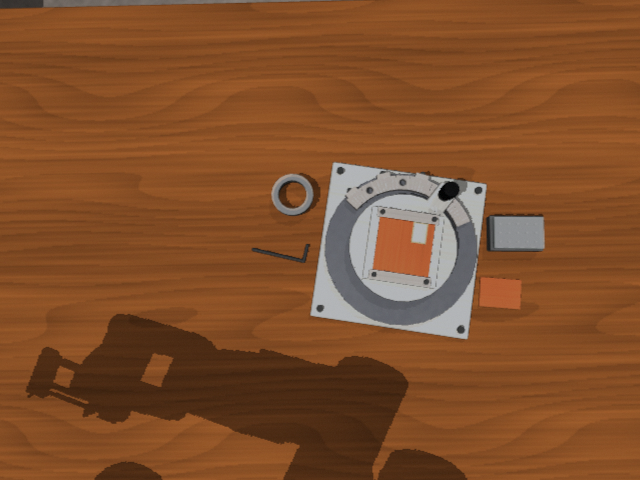

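The side view shows the fixture with the black knob at about (410,293). In the top view the knob is at about (449,190), with candidate holes to its left at about (402,182) and (369,190). I'll zoom in and measure.

```bash
cat > h.py <<'E'
import numpy as np
def K(c): 
    f=240/np.tan(np.radians(float(c["vfov"]))/2); return f,float(c["cx"]),float(c["cy"])
def ray(c,u,v):
    f,cx,cy=K(c);E=c["extrinsics"];d=E[:3,:3]@np.array([(u-cx)/f,(v-cy)/f,1]);return E[:3,3],d
def onz(c,u,v,z):
    o,d=ray(c,u,v);return o+d*(z-o[2])/d[2]
def cloud(c):
    f,cx,cy=K(c);E=c["extrinsics"];v,u=np.mgrid[0:480,0:640];Z=c["range_z"].astype(float)
    P=np.stack([(u-cx)/f*Z,(v-cy)/f*Z,Z],-1)@E[:3,:3].T+E[:3,3];P[Z==0]=np.nan;return P
E
python3 - <<'E'
import cv2,numpy as np
from h import *
for n,(x0,y0,w,h) in dict(top=(310,155,190,190),side=(255,240,190,150)).items():
    c=np.load(n+"0.npz");p=c["pixels"];P=cloud(c)
    cv2.imwrite(f"pics/{n}0z.png",cv2.resize(p[y0:y0+h,x0:x0+w,::-1],None,fx=4 if n=="side" else 3.1,fy=4 if n=="side" else 3.1,interpolation=cv2.INTER_CUBIC))
    m=(p.max(-1)<45)&(P[...,2]>.07)&(P[...,2]<.13)
    m&=(np.mgrid[0:480,0:640][1]>x0)&(np.mgrid[0:480,0:640][0]>y0)
    v,u=np.nonzero(m);print(n,len(u),u.min(),u.max(),v.min(),v.max())
    Q=P[m];t=Q[:,2]>.107;print(Q[t].mean(0),Q[t].min(0),Q[t].max(0),t.sum())
    # white inner disc/steel ring circle fit
c=np.load("top0.npz");p=c["pixels"];P=cloud(c)
hsv=cv2.cvtColor(p,cv2.COLOR_RGB2HSV)
for (u,v) in [(400,310),(400,290),(402,182),(390,182),(369,190),(335,250),(347,250)]: print((u,v),p[v,u],P[v,u].round(4))
E
```

```text
top 269 439 458 182 199
[ 0.60129361 -0.15714702  0.11256761] [ 0.58947264 -0.16922796  0.10718748] [ 0.61312611 -0.14525454  0.11713139] 199
side 235 403 417 283 305
[ 0.59953395 -0.1625913   0.11302175] [ 0.59024035 -0.17059816  0.10705326] [ 0.60910324 -0.15299657  0.11694362] 111
(400, 310) [103 103 112] [ 0.4141 -0.0847  0.0341]
(400, 290) [179 181 184] [ 0.4474 -0.0821  0.061 ]
(402, 182) [88 89 96] [ 0.6292 -0.0946  0.0322]
(390, 182) [165 160 157] [ 0.6274 -0.073   0.0435]
(369, 190) [71 73 78] [ 0.6172 -0.0388  0.028 ]
(335, 250) [101 102 108] [0.5156 0.0211 0.0314]
(347, 250) [ 93  94 101] [0.5153 0.0009 0.0303]
```

```bash
sleep 0
```

```text
(no output)
```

View pics/top0z.png

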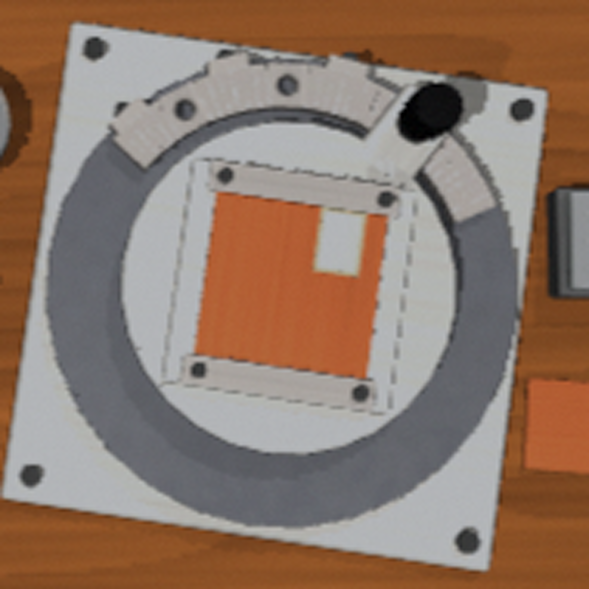

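View pics/side0z.png

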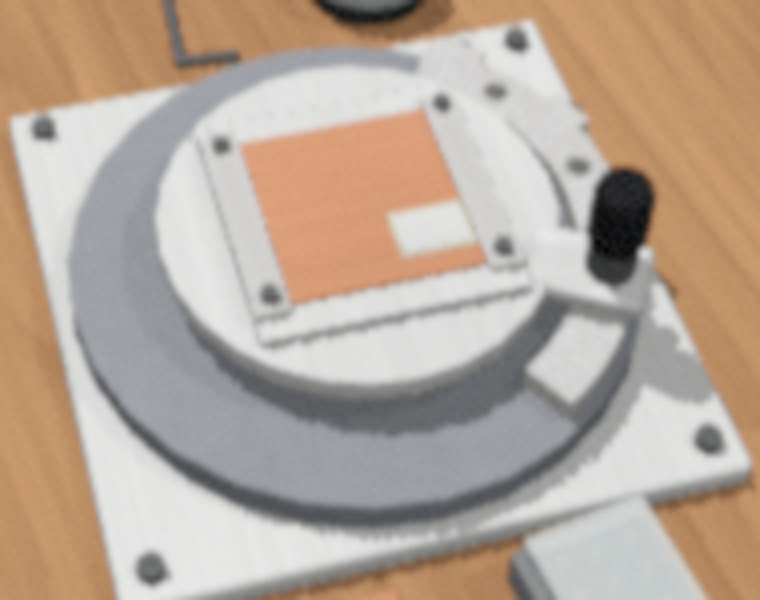

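Both holes are visible on the index plate, at top pixels of about (402.6,182.4) and (369.7,190.2). The knob top is at about (449,190), leaning outward. Next come the axis and hole angles.

```bash
python3 - <<'E'
import cv2,numpy as np
from scipy.optimize import least_squares
from h import *
c=np.load("top0.npz");p=c["pixels"];P=cloud(c)
def cen(u0,v0,r=4):
    g=p.max(-1).astype(float);s=g[v0-r:v0+r+1,u0-r:u0+r+1];w=np.clip(130-s,0,None)
    v,u=np.mgrid[v0-r:v0+r+1,u0-r:u0+r+1];return (u*w).sum()/w.sum(),(v*w).sum()/w.sum()
h1=onz(c,*cen(402,182),.045);h2=onz(c,*cen(370,190),.045);print(cen(402,182),cen(370,190),h1,h2)
# blue-grey ring: mask, outer contour in the lower part
m=((abs(p[...,0].astype(int)-p[...,2])<25)&(p.max(-1)<135)&(p.max(-1)>70)).astype(np.uint8)
yy,xx=np.mgrid[0:480,0:640];m[(xx<318)|(xx>482)|(yy<165)|(yy>330)]=0
n,l,st,ce=cv2.connectedComponentsWithStats(m);i=1+np.argmax(st[1:,4]);m=(l==i).astype(np.uint8);print(st[i])
print("ring z",np.nanmedian(P[m>0][:,2]))
ct=max(cv2.findContours(m,cv2.RETR_EXTERNAL,cv2.CHAIN_APPROX_NONE)[0],key=len)[:,0]
def fit(Q):
    return least_squares(lambda a:np.hypot(Q[:,0]-a[0],Q[:,1]-a[1])-a[2],[.52,-.09,.13],loss="soft_l1",f_scale=.001).x
zr=np.nanmedian(P[m>0][:,2])
Q=np.array([onz(c,u,v,zr)[:2] for u,v in ct])
a=np.array([.52,-.09]);
for k in range(5):
    r=np.hypot(*(Q-a).T);F=fit(Q[r>.105]);a=F[:2]
print("outer fit",F,(r>.105).sum())
# white disc: z>.05 region boundary radius
w=((P[...,2]>.052)&(P[...,2]<.066)).astype(np.uint8);w[(xx<318)|(xx>482)|(yy<165)|(yy>330)]=0
print("disc z",np.nanmedian(P[w>0][:,2]))
ct=max(cv2.findContours(w,cv2.RETR_EXTERNAL,cv2.CHAIN_APPROX_NONE)[0],key=len)[:,0]
Q=np.array([onz(c,u,v,np.nanmedian(P[w>0][:,2]))[:2] for u,v in ct]);Q=Q[Q[:,0]<.56];G=fit(Q);print("disc fit",G)
# knob top circle
for nme in("top","side"):
    d=np.load(nme+"0.npz");PP=cloud(d);mm=(d["pixels"].max(-1)<45)&(PP[...,2]>.111)&(PP[...,2]<.118)
    mm&=(np.hypot(PP[...,0]-.6,PP[...,1]+.16)<.03)
    q=PP[mm];print(nme,"knob top",len(q),q.mean(0),(q.min(0)+q.max(0))/2)
k=np.array([.6,-.158])
for ax in(F[:2],G[:2]):
    for nme,pt in(("h1",h1),("h2",h2),("k",k)):
        dd=pt[:2]-ax;print(nme,np.hypot(*dd),np.arctan2(dd[1],dd[0]))
# axis from hole pair: dist and radius .11
print("h-h",np.hypot(*(h1-h2)[:2]),2*.11*np.sin(.26))
E
```

```text
(np.float64(402.02962962962965), np.float64(181.91794871794872)) (np.float64(368.9092805005214), np.float64(189.7851929092805)) [ 0.62686743 -0.09285557  0.045     ] [ 0.61458248 -0.03724008  0.045     ]
[ 325  179  153  146 6894]
ring z 0.031205582350217753
outer fit [ 0.51826002 -0.08952185  0.12741442] 423
disc z 0.05977299826566118
disc fit [ 0.51672896 -0.08774438  0.08672419]
top knob top 161 [ 0.60163221 -0.15777051  0.11322742] [ 0.60158321 -0.15771785  0.11408595]
side knob top 87 [ 0.60047751 -0.16178856  0.11410783] [ 0.60010594 -0.16179737  0.11399758]
h1 0.10865856433209667 -0.030685476385809516
h2 0.10959652957090144 0.49728203059641457
k 0.1066333960473726 -0.697342626406061
h1 0.11025700547700988 -0.04637362881887395
h2 0.11011809754842129 0.4764614198610982
k 0.10894915255813856 -0.7008240761992934
h-h 0.05695614189839181 0.056557721416274125
```

>>> {"name": "drive_tool", "arguments": {"rows": "-1 -1 0 0 0;-3 -2.8 0 0 0;-3 -2.8 0 0 0;-3 -2.8 0 0 0;-3 -2.8 0 0 0;-3 -2.8 0 0 0;-3 -2.8 0 0 0;-3 -2.8 0 0 0"}}

```text
clock: 0.9
tcp_pos: [0.3511, 0.3152, 0.2146]
tool_rot: [0.0, 0.175, 0.985, -0.0]
ft_force: [1.3, 0.6, 0.6]
grip_width: 0.0952
```

>>> {"name": "drive_tool", "arguments": {"rows": "-3 -2.8 0 0 0;-3 -2.8 0 0 0;-3 -2.8 0 0 0;-3 -2.8 0 0 0;-3 -2.8 0 0 0;-3 -2.8 0 0 0;-3 -2.8 0 0 0;-3 -2.8 0 0 0"}}

```text
clock: 1.7
tcp_pos: [0.4988, 0.0223, 0.2147]
tool_rot: [-0.0, 0.175, 0.985, 0.0]
ft_force: [0.3, 0.7, 0.4]
grip_width: 0.0951
```

>>> {"name": "drive_tool", "arguments": {"rows": "-3 -2.8 0 0 0;-3 -2.8 0 0 0;-3 -2.8 0 0 0;0 0 0 7 0;0 0 0 7 0;0 0 0 6 0;0 0 0 0 0"}}

```text
clock: 2.4
tcp_pos: [0.5538, -0.0858, 0.2145]
tool_rot: [-0.0, 0.344, 0.939, -0.0]
ft_force: [-0.3, -0.3, 0.2]
grip_width: 0.0952
```

```bash
cat >> h.py <<'E'
from scipy.spatial.transform import Rotation as Ro
AX=np.array([.517,-.088])
def pose(s):
    q=s["tool_rot"];R=Ro.from_quat([q[1],q[2],q[3],q[0]]).as_matrix();return s["tcp_pos"],R
def shift(s,target,yaw=None):
    p,R=pose(s);print("tcp",p.round(4),"yaw y",np.arctan2(R[1,1],R[0,1]).round(4),"tool shift cm",(R.T@(np.array(target)-p)*100).round(2),"F",s["ft_force"].round(1),"w",round(s["grip_width"],4),"t",s["clock"])
    if yaw is not None: print("turn deg",-np.degrees(yaw-np.arctan2(R[1,1],R[0,1])))
E
python3 - <<'E'
from workcell import bot
from h import *
import cv2
shift(bot.state(),[.601,-.159,.15],.87)
c=bot.read_camera("side");cv2.imwrite("pics/s1.png",c["pixels"][:,:,::-1])
E
```

```text
tcp [ 0.5538 -0.0858  0.2145] yaw y 0.868 tool shift cm [-8.34 -2.53  6.45] F [-0.3 -0.3  0.2] w 0.0952 t 2.4
turn deg -0.1165556531157175
```

View pics/s1.png

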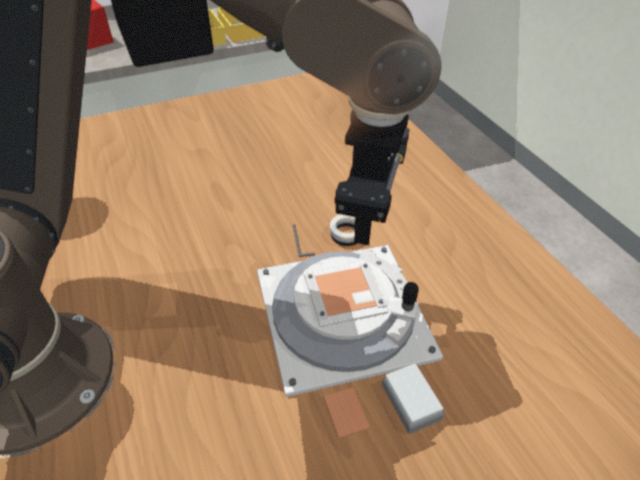

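The gripper is clear above the fixture and the knob is still at about (410,293). I'll move over it.

>>> {"name": "drive_tool", "arguments": {"rows": "-2.8 -0.8 2 0 0;-2.8 -0.8 2 0 0;-2.7 -0.9 2 0 0;0 0 0 0 0;0 0 0 0 0"}}

```text
clock: 2.95
tcp_pos: [0.6013, -0.1581, 0.1541]
tool_rot: [-0.001, 0.343, 0.939, 0.0]
ft_force: [-0.1, 0.3, 1.1]
grip_width: 0.0954
```

```bash
python3 - <<'E'
from workcell import bot
from h import *
import cv2
shift(bot.state(),[.601,-.159,.082],.87)
for n in("side","top"):
    c=bot.read_camera(n);im=c["pixels"][:,:,::-1]
    x,y=(310,180) if n=="side" else (350,110)
    cv2.imwrite(f"pics/{n}2.png",cv2.resize(im[y:y+150,x:x+200],None,fx=4,fy=4,interpolation=cv2.INTER_CUBIC))
E
```

```text
tcp [ 0.6013 -0.1581  0.1541] yaw y 0.8713 tool shift cm [-0.05 -0.09  7.21] F [-0.1  0.3  1.1] w 0.0954 t 2.95
turn deg 0.07673910922206839
```

View pics/side2.png

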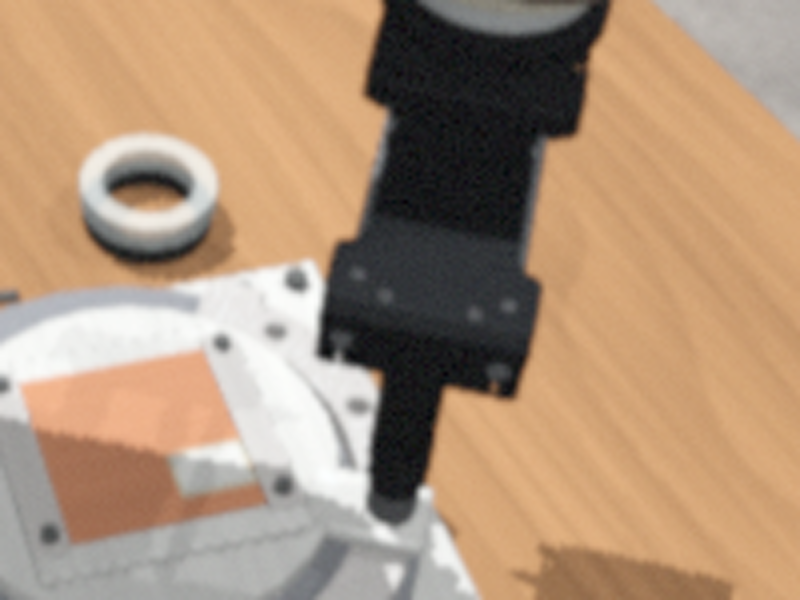

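View pics/top2.png

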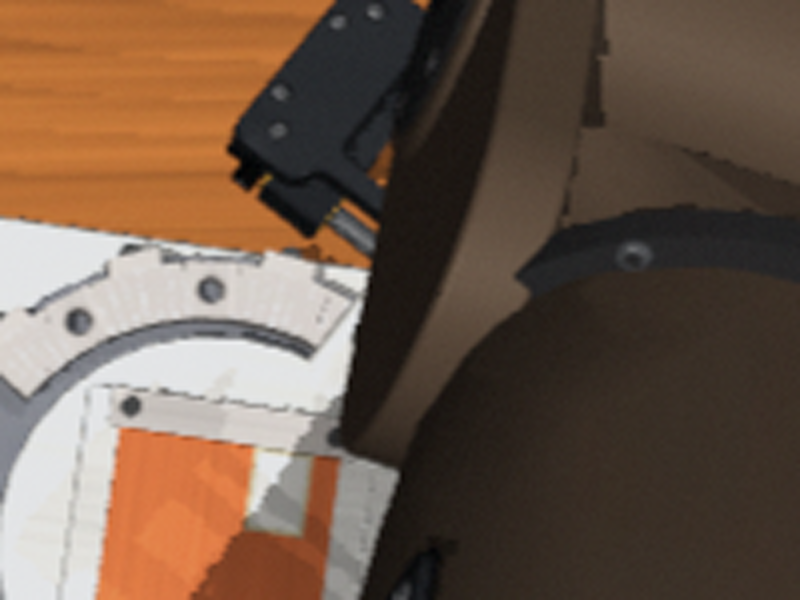

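In the side view the near finger lines up over the knob and barrel at zoomed (395,490). The top view is hidden by the arm, but hole 1 still shows. I'll descend, then close.

>>> {"name": "drive_tool", "arguments": {"rows": "0 0 2 0 0;0 0 2 0 0;0 0 2 0 0;0 0 1.1 0 0;0 0 0 0 100;0 0 0 0 165;0 0 0 0 165;0 0 0 0 165"}}

```text
clock: 3.85
tcp_pos: [0.6022, -0.158, 0.0846]
tool_rot: [0.001, 0.343, 0.939, 0.0]
ft_force: [-0.1, -0.7, -0.6]
grip_width: 0.0685
```

>>> {"name": "drive_tool", "arguments": {"rows": "0 0 0 0 165;0 0 0 0 165;0 0 0 0 180;0 0 0 0 180;0 0 0 0 180"}}

```text
clock: 4.35
tcp_pos: [0.6019, -0.1579, 0.0836]
tool_rot: [0.0, 0.343, 0.939, 0.0]
ft_force: [1.0, -0.4, 0.2]
grip_width: 0.0303
```

>>> {"name": "drive_tool", "arguments": {"rows": "0 0 0 0 190;0 0 0 0 190;0 0 0 0 200;0 0 0 0 210;0 0 0 0 210;0 0 0 0 210"}}

```text
clock: 4.95
tcp_pos: [0.6019, -0.1579, 0.0836]
tool_rot: [0.0, 0.343, 0.939, 0.0]
ft_force: [-0.0, 0.7, -0.2]
grip_width: 0.0233
```

>>> {"name": "drive_tool", "arguments": {"rows": "0 0 0 0 255;0 0 0 0 255;0 0 0 0 255"}}

```text
clock: 5.25
tcp_pos: [0.6019, -0.1579, 0.0836]
tool_rot: [0.0, 0.343, 0.939, 0.0]
ft_force: [0.4, 0.6, -0.4]
grip_width: 0.0238
```

>>> {"name": "drive_tool", "arguments": {"rows": "0 0 -0.2 0 255;0 0 -0.2 0 255;0 0 -0.2 0 255;0 0 -0.2 0 255;0 0 0 0 255"}}

```text
clock: 5.75
tcp_pos: [0.6018, -0.1579, 0.0917]
tool_rot: [-0.0, 0.343, 0.939, 0.0]
ft_force: [1.4, 0.3, -7.3]
grip_width: 0.0236
```

>>> {"name": "drive_tool", "arguments": {"rows": "0 0 -0.2 0 255;0 0 -0.2 0 255;0 0 -0.1 0 255;0 0 0 0 255;0 0 0 0 255"}}

```text
clock: 6.25
tcp_pos: [0.6018, -0.1579, 0.0965]
tool_rot: [-0.0, 0.343, 0.939, 0.0]
ft_force: [2.5, -0.2, -7.6]
grip_width: 0.0234
```

```bash
python3 - <<'E'
from workcell import bot
from h import *
import cv2
s=bot.state();shift(s,[.601,-.159,.082],.87)
d=s["tcp_pos"][:2]-AX;print(np.hypot(*d),np.arctan2(d[1],d[0]))
c=bot.read_camera("side");im=c["pixels"][:,:,::-1];x,y=310,200
cv2.imwrite("pics/s3.png",cv2.resize(im[y:y+150,x:x+200],None,fx=4,fy=4,interpolation=cv2.INTER_CUBIC))
E
```

```text
tcp [ 0.6018 -0.1579  0.0965] yaw y 0.8699 tool shift cm [-0.01 -0.13  1.45] F [ 2.5 -0.2 -7.6] w 0.0234 t 6.25
turn deg -0.004849739270217854
0.10989804189215086 -0.6897946816602655
```

View pics/s3.png

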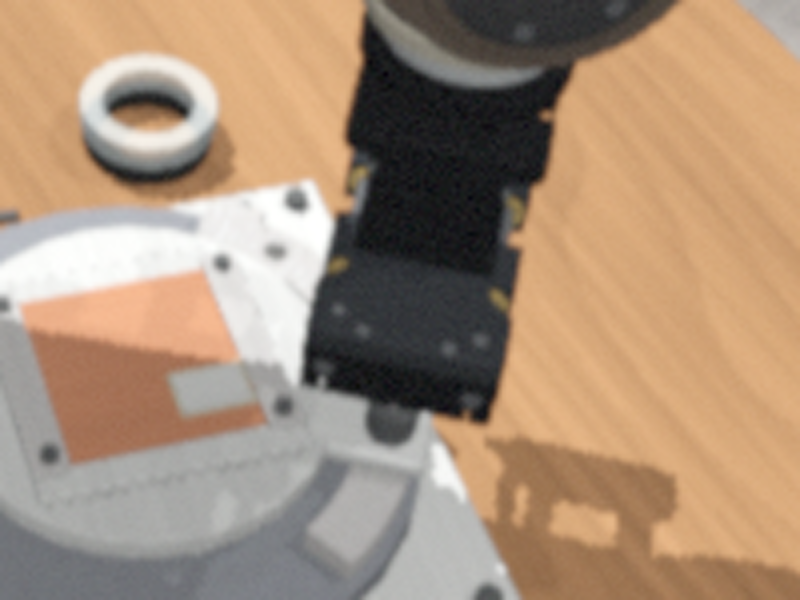

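The gripper holds the knob, lifted about 13 mm, with the spring load at 7.6 N. Now the swing.

>>> {"name": "drive_tool", "arguments": {"rows": "0.01 0.38 0 -2 255;0.02 0.58 0 -3 255;0.04 0.77 0 -4 255;0.04 0.77 0 -4 255;0 0 0 0 255"}}

```text
clock: 6.8
tcp_pos: [0.6157, -0.1363, 0.0965]
tool_rot: [-0.0, 0.233, 0.972, 0.0]
ft_force: [2.0, -0.5, -8.8]
grip_width: 0.0235
```

```bash
python3 - <<'E'
from workcell import bot
from h import *
s=bot.state();shift(s,[.601,-.159,.082],.87)
d=s["tcp_pos"][:2]-AX;print(np.hypot(*d),np.arctan2(d[1],d[0]))
E
```

```text
tcp [ 0.6157 -0.1363  0.0965] yaw y 1.1003 tool shift cm [ 0.28 -2.69  1.45] F [ 2.  -0.5 -8.8] w 0.0235 t 6.8
turn deg 13.194570617455053
0.10986984429920064 -0.4547065785964284
```

>>> {"name": "drive_tool", "arguments": {"rows": "0.03 0.58 0 -3 255;0.04 0.77 0 -4 255;0.04 0.77 0 -4 255;0.04 0.77 0 -4 255;0.03 0.58 0 -3 255;0.01 0.38 0 -2 255;0 0 0 0 255"}}

```text
clock: 7.5
tcp_pos: [0.6261, -0.0999, 0.0966]
tool_rot: [0.0, 0.062, 0.998, 0.0]
ft_force: [1.6, -1.3, -8.2]
grip_width: 0.0236
```

```bash
python3 - <<'E'
from workcell import bot
from h import *
import cv2
s=bot.state();shift(s,[.601,-.159,.082],.87)
d=s["tcp_pos"][:2]-AX;print(np.hypot(*d),np.arctan2(d[1],d[0]))
for n in("side","top"):
    c=bot.read_camera(n);im=c["pixels"][:,:,::-1];np.savez(n+"4.npz",**c)
    x,y=(300,190) if n=="side" else (330,140)
    cv2.imwrite(f"pics/{n}4.png",cv2.resize(im[y:y+150,x:x+200],None,fx=4,fy=4,interpolation=cv2.INTER_CUBIC))
E
```

```text
tcp [ 0.6261 -0.0999  0.0966] yaw y 1.4461 tool shift cm [ 1.76 -6.18  1.46] F [ 1.6 -1.3 -8.2] w 0.0236 t 7.5
turn deg 33.00903655210183
0.10977502868893671 -0.10842017380836039
```

View pics/side4.png

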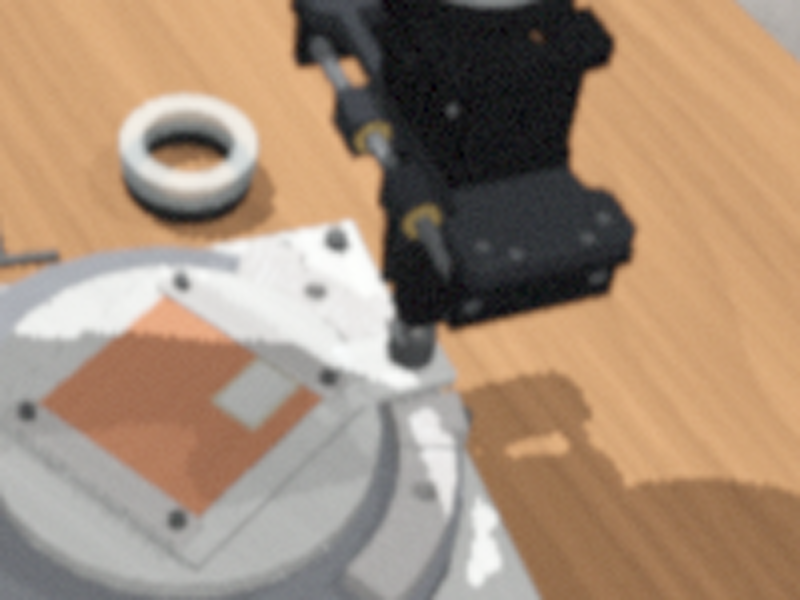

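View pics/top4.png

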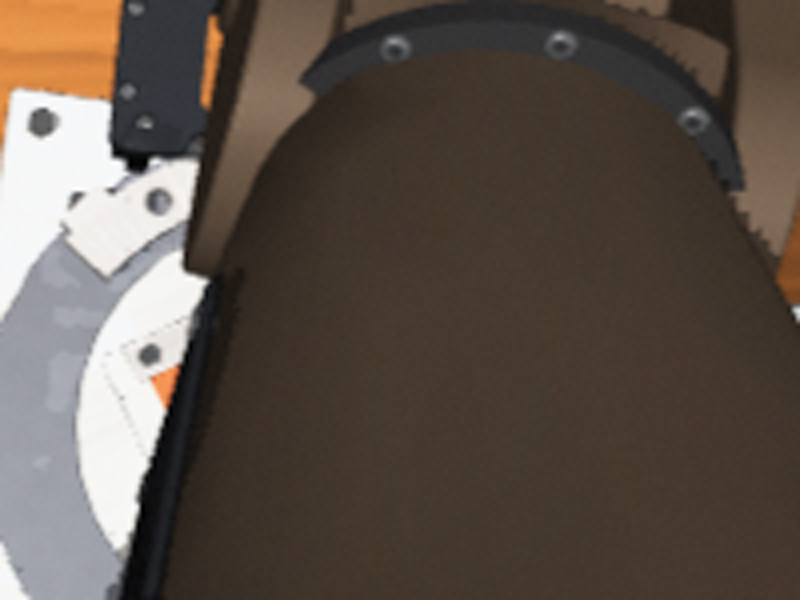

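The side view now shows the uncovered home hole at zoomed (425,490), along with hole 2 at (316,290). That lets me measure home to hole 1 entirely within one camera.

```bash
python3 - <<'E'
import cv2,numpy as np
from h import *
a=np.load("side0.npz");b=np.load("side4.npz")
def cen(c,u0,v0,r=4):
    g=c["pixels"].max(-1).astype(float);s=g[v0-r:v0+r+1,u0-r:u0+r+1];w=np.clip(np.median(s)-15-s,0,None)
    v,u=np.mgrid[v0-r:v0+r+1,u0-r:u0+r+1];return (u*w).sum()/w.sum(),(v*w).sum()/w.sum()
r={}
for n,c,u,v in(("h1",a,399,281),("h2",a,379,263),("h2b",b,379,262),("home",b,406,312)):
    q=cen(c,u,v);r[n]=onz(c,*q,.045)[:2];print(n,np.round(q,1),r[n])
P=np.array([r["home"],r["h1"],r["h2"]])
# circumcentre
A=2*(P[1:]-P[0]);bb=(P[1:]**2).sum(1)-(P[0]**2).sum();o=np.linalg.solve(A,bb);print("circ",o,np.hypot(*(P[0]-o)))
for O in(o,AX,AX+[-.001,-.002]):
    t=np.arctan2(*(P-O).T[::-1]);print(O,t,t-t[0],np.hypot(*(P-O).T))
print("chord home-h1",2*np.arcsin(np.hypot(*(P[1]-P[0]))/.22),"h1-h2",2*np.arcsin(np.hypot(*(P[1]-P[2]))/.22))
E
```

```text
h1 [399.2 281.1] [ 0.62750223 -0.09360503]
h2 [378.5 262.4] [ 0.6151437  -0.03795007]
h2b [378.5 262.4] [ 0.61513508 -0.0379877 ]
home [405.9 312.7] [ 0.60205865 -0.15969617]
circ [ 0.51689419 -0.08896662] 0.11070526062393168
[ 0.51689419 -0.08896662] [-0.69306703 -0.04191101  0.47893268] [0.         0.65115602 1.17199971] [0.11070526 0.11070526 0.11070526]
[ 0.517 -0.088] [-0.70035928 -0.05067979  0.47158844] [0.         0.64967949 1.17194772] [0.11124439 0.11064429 0.11016887]
[ 0.516 -0.09 ] [-0.68072927 -0.0323202   0.48344297] [0.         0.64840907 1.16417224] [0.11074135 0.11156049 0.11197619]
chord home-h1 0.6554865157428662 h1-h2 0.5242614344699059
```

Home to hole 1 is 0.650 rad, and hole 1 to hole 2 is 0.52 as specified. The stage is at about 0.581, so it needs another 0.069 rad.

>>> {"name": "drive_tool", "arguments": {"rows": "0.01 0.38 0 -2 255;0.01 0.38 0 -2 255;0 0 0 0 255;0 0 0 0 255"}}

```text
clock: 8.0
tcp_pos: [0.6267, -0.0923, 0.0966]
tool_rot: [-0.0, 0.028, 1.0, 0.0]
ft_force: [1.6, 0.4, -8.0]
grip_width: 0.0232
```

>>> {"name": "drive_tool", "arguments": {"rows": "0 0 0.1 0 255;0 0 0.1 0 255;0 0 0.1 0 255;0 0 0 0 255"}}

```text
clock: 8.4
tcp_pos: [0.6266, -0.0925, 0.0935]
tool_rot: [-0.0, 0.028, 1.0, 0.0]
ft_force: [1.2, -0.2, -8.6]
grip_width: 0.0232
```

```bash
python3 - <<'E'
from workcell import bot
from h import *
s=bot.state();shift(s,[.601,-.159,.082],.87)
d=s["tcp_pos"][:2]-AX;print(np.hypot(*d),np.arctan2(d[1],d[0])+.690)
E
```

```text
tcp [ 0.6266 -0.0925  0.0935] yaw y 1.5155 tool shift cm [ 2.19 -6.78  1.15] F [ 1.2 -0.2 -8.6] w 0.0232 t 8.4
turn deg 36.98689634224385
0.10974017596044623 0.6491340330963485
```

Angle 0.649. I'll lower in small steps and watch the force.

>>> {"name": "drive_tool", "arguments": {"rows": "0 0 0.05 0 255;0 0 0.05 0 255;0 0 0 0 255"}}

```text
clock: 8.7
tcp_pos: [0.6267, -0.0925, 0.0926]
tool_rot: [0.0, 0.028, 1.0, 0.0]
ft_force: [1.3, 0.2, -7.8]
grip_width: 0.0228
```

>>> {"name": "drive_tool", "arguments": {"rows": "0 0 0.05 0 255;0 0 0.05 0 255;0 0 0 0 255"}}

```text
clock: 9.0
tcp_pos: [0.6267, -0.0925, 0.0916]
tool_rot: [0.0, 0.028, 1.0, 0.0]
ft_force: [1.3, 0.1, -5.7]
grip_width: 0.0234
```

>>> {"name": "drive_tool", "arguments": {"rows": "0 0 0.05 0 255;0 0 0.05 0 255;0 0 0 0 255"}}

```text
clock: 9.3
tcp_pos: [0.6267, -0.0925, 0.0906]
tool_rot: [0.0, 0.028, 1.0, 0.0]
ft_force: [2.3, 0.3, -7.3]
grip_width: 0.0237
```

>>> {"name": "drive_tool", "arguments": {"rows": "0 0 0.05 0 255;0 0 0.05 0 255;0 0 0 0 255"}}

```text
clock: 9.6
tcp_pos: [0.6267, -0.0925, 0.0896]
tool_rot: [0.0, 0.028, 1.0, 0.0]
ft_force: [1.1, 0.1, -6.8]
grip_width: 0.0237
```

The pin is below the plate top (about 6 mm) and still hanging on the spring, so it has entered. I'll continue down.

>>> {"name": "drive_tool", "arguments": {"rows": "0 0 0.1 0 255;0 0 0.1 0 255;0 0 0 0 255"}}

```text
clock: 9.9
tcp_pos: [0.6267, -0.0925, 0.0875]
tool_rot: [0.0, 0.028, 1.0, 0.0]
ft_force: [0.6, -0.6, -5.5]
grip_width: 0.0231
```

>>> {"name": "drive_tool", "arguments": {"rows": "0 0 0.1 0 255;0 0 0.1 0 255;0 0 0.1 0 255;0 0 0 0 255"}}

```text
clock: 10.3
tcp_pos: [0.6267, -0.0925, 0.0845]
tool_rot: [0.0, 0.028, 1.0, 0.0]
ft_force: [1.7, 0.1, -4.8]
grip_width: 0.0236
```

Nearly home, with low lateral force. I'll open the fingers so the spring seats the pin, then rise.

>>> {"name": "drive_tool", "arguments": {"rows": "0 0 0.05 0 255;0 0 0 0 200;0 0 0 0 180;0 0 0 0 120;0 0 0 0 60;0 0 0 0 0;0 0 0 0 0;0 0 0 0 0"}}

```text
clock: 11.1
tcp_pos: [0.6267, -0.0925, 0.0842]
tool_rot: [0.0, 0.028, 1.0, 0.0]
ft_force: [0.3, 0.0, 0.5]
grip_width: 0.0626
```

>>> {"name": "drive_tool", "arguments": {"rows": "0 0 0 0 0;0 0 -1 0 0;0 0 -3 0 0;0 0 -4 0 0;0 0 -4 0 0;0 0 -4 0 0;0 0 0 0 0"}}

```text
clock: 11.8
tcp_pos: [0.6283, -0.0929, 0.2507]
tool_rot: [0.005, 0.027, 1.0, -0.001]
ft_force: [-0.3, 0.4, 0.1]
grip_width: 0.0951
```

>>> {"name": "drive_tool", "arguments": {"rows": "2 3 0 0 0;2 4 0 0 0;2 4 0 0 0;2 4 0 0 0;2 4 0 0 0;2 4 0 0 0;0 0 0 0 0;0 0 0 0 0"}}

```text
clock: 12.6
tcp_pos: [0.5192, 0.1445, 0.2444]
tool_rot: [0.0, 0.026, 1.0, 0.0]
ft_force: [0.5, 0.1, 0.5]
grip_width: 0.0951
```

```bash
python3 - <<'E'
from workcell import bot
from h import *
import cv2
s=bot.state();shift(s,[.601,-.159,.082],.87)
for n in("side","top"):
    c=bot.read_camera(n);im=c["pixels"][:,:,::-1];np.savez(n+"5.npz",**c)
    cv2.imwrite(f"pics/{n}5.png",im)
    PP=cloud(c)
    mm=(c["pixels"].max(-1)<50)&(PP[...,2]>.105)&(PP[...,2]<.14)&(np.hypot(PP[...,0]-.627,PP[...,1]+.093)<.03)
    q=PP[mm]
    if len(q):
        d=np.append((q.min(0)+q.max(0))[:2]/2,0)[:2]-AX;print(n,len(q),"top z",np.percentile(q[:,2],[50,90,98]),"r,ang",np.hypot(*d),np.arctan2(d[1],d[0])+.69)
    a=np.load(n+"0.npz");PA=cloud(a);mm=(a["pixels"].max(-1)<50)&(PA[...,2]>.105)&(np.hypot(PA[...,0]-.6,PA[...,1]+.159)<.03)
    print("start",np.percentile(PA[mm][:,2],[50,90,98]))
E
```

```text
tcp [0.5192 0.1445 0.2444] yaw y 1.5178 tool shift cm [ -9.77 -29.87  16.25] F [0.5 0.1 0.5] w 0.0951 t 12.6
turn deg 37.11807690133533
side 119 top z [0.11375205 0.11550356 0.11626839] r,ang 0.10804642354316195 0.6251718021178011
start [0.11357143 0.11573561 0.11666193]
top 202 top z [0.11278884 0.11474264 0.11553242] r,ang 0.1094468950462663 0.6560605129593561
start [0.11274444 0.11467421 0.11557609]
```

View pics/side5.png

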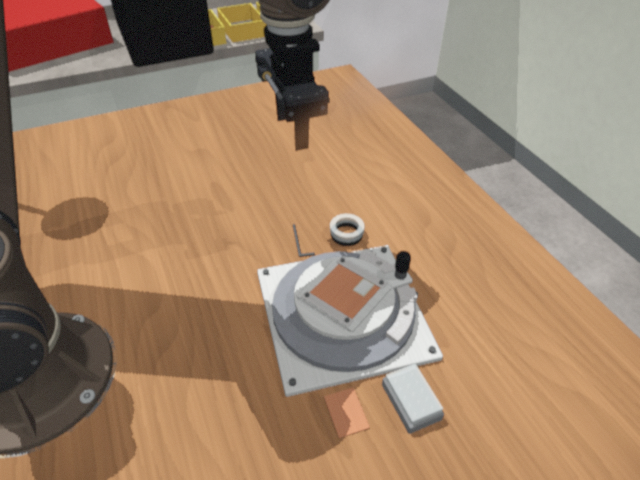

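View pics/top5.png

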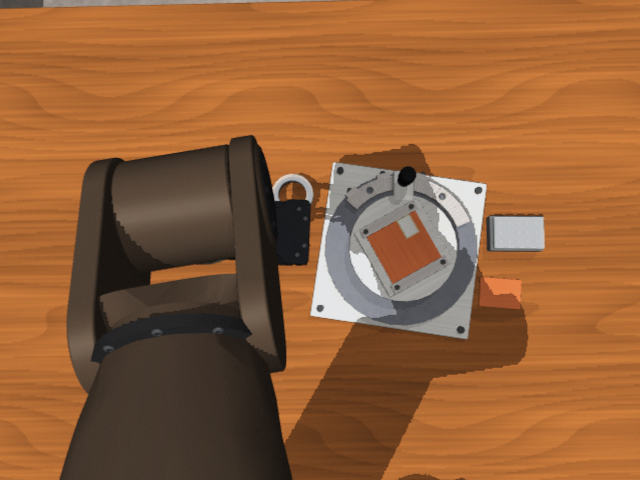

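The knob now sits at side pixel (402,264) and top pixel (405,176), over hole 1. Its top is at the same height as at the start, and the loose things I can see haven't moved. Handing in.

```bash
python3 -c "
from workcell import bot
print(bot.finish_job())"
```

```text
the job is handed in; nothing more can be done
None
```

I pulled the plunger about 13 mm and swung the stage anticlockwise to about 0.65 rad. I then lowered the pin into the next hole in steps of 1 mm or less, released the knob and moved the arm clear. The job was handed in at about 12.7 s; no verdict came back.

**Hole position:** the camera put the next hole at 0.650 rad from home, and the gap to the second hole measured 0.52 rad as specified. The arm's own position read 0.649 rad when I lowered the pin.

**Contact:** the pin entered on the first try. The wrist force showed only the spring load of 5–9 N and at most about 2.5 N sideways.

**Final checks:**
- **Knob height:** the top of the knob is within 0.4 mm of its starting height in both cameras, so the pin is home.
- **Stage angle:** the cameras disagreed slightly, at 0.656 rad (top) and 0.625 rad (side). The side view sees only one flank of the knob, so I trust it less; both are inside the required range.
- **Loose things:** by eye, the brush, bit box, hex key and offcut are where they were. I did not measure their positions. In the last top view the arm hid the hex key and part of the brush, so those two rest on the side view.

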